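Fit the moulded access cover and hold it pressed home

ROBOT

A 7-joint arm with a two-finger parallel gripper is mounted at the origin on a cart in front of the work surface, level with it; the furniture and walls round the work are solid. World frame = base frame: x ahead of the robot, y to its left, z up, the work surface at z = 0. Lengths are in m, angles in rad, forces in N, time in s.
With the tool pointing down it reaches from about 0.4 to 0.875 m from the base axis. Payload 19.3 kg.
Tool frame: the origin (TCP) lies at the very end of the fingers, on their centre line; the grasp point (between the pads) lies 19 mm behind it; z points along the fingers, y is the direction in which the jaws open and shut (so a half turn about z gives the same grasp; the last joint's range is limited). The gripper opens to 85 mm and grips with 20 to 120 N. Pads are 22 mm wide; open, the fingers measure 114 mm over their backs; the gripper's body (76 mm by 85 mm) begins 54 mm behind the grasp point. The pads swing forward as they close: fully open they stand 13 mm farther back than shut.
Start: joints at [1.189, 0.521, -0.036, 1.599, 0.021, 1.021, -0.113], TCP at [0.192, -0.595, 0.231] pointing down, gripper open.
Joint ranges: [-2.91, 2.91], [-0.3, 2.13], [-1.5, 1.42], [0.17, 2.43], [-1.26, 4.41], [0.16, 1.93], [-2.52, 2.52]. Speed limits (rad/s): [1.89, 1.89, 2.39, 2.39, 3.01, 3.01, 3.01].

INTERFACE

Orientations are given as [roll, pitch, yaw] about the fixed x, y, z axes, in that order (R = Rz(yaw) Ry(pitch) Rx(roll)).
In Python, from workcell import bot, viewer gives the robot as it stands.
- The arm moves only by the shell command python3 -m creep 'ROWS' [FORCE]. ROWS is JSON, a list of rows, each an object of numbers: "rx", "ry", "rz": the turn, a rotation vector about the tool's x, y, z in degrees; "tx", "ty", "tz": the shift along the tool's x, y, z in mm; "hand": the closure, from -1 (fully open) to 1 (shut), so that 0 is half open. In form: [{"rx": .., "ry": .., "rz": .., "tx": .., "ty": .., "tz": .., "hand": ..}, ...]. A call has 1 to 8 rows; each row is the pose to reach, as a shift and turn from the pose commanded when the call began, along the tool's axes at that moment; what a row does not reach only later rows make up. A row lasts 1/10 s, in which the tool goes at most 50 mm and 8.59 degrees, less where a joint would pass 70% of its speed; a pose out of reach is approached as far as the arm can. A call with a gripper value outside its range is refused whole. The fingers move at their own pace and stop on an object; FORCE is the grip in N (left out, the last holds). Time passes only in rows, so rows that repeat a pose let the fingers close. It gives the time, the measured TCP pose, the force and the opening at its end, in the units of the state.
- bot.observe(): the state, without advancing time (a new reading comes with each control period).
- viewer.grab_frame(name): name is "scene" or "top" or "wrist"; returns a dict with "pixels" (400x640x3 uint8, blue, green, red), "vertical_fov" (degrees; the focal length in pixels is half the picture's height over the tangent of half this angle, whatever the lens; pixels are square), "cx", "cy" (the principal point, pixels), "rvec" (rotation vector, rad) and "tvec" (3), from world to camera coordinates, as OpenCV has them; the wrist camera has in their place "tool_from_camera" (4x4, takes a point from camera to tool coordinates, whose origin is the TCP and whose axes are the flange's). Camera axes: x right, y down, z forward; pixel columns grow to the right and rows downward; lengths in m; the calibration is good to about 2 mm. A picture is of the moment at which its call begins: read the wrist's pose just before it. There is no depth.
- bot.job_done(): hands the job in, once; it reports no verdict.
Trained networks look in a picture, given as the dict that the camera call returned (one of the last four; its "shot" number tells which), for a name from the list of things; names that differ only in an ending like _2 or _b are one class to them, and where a whole thing is asked for, a point or a joint stands for the part that bears it (a point fixed in the world has none). Each returns a list of dicts, best first, with "score" (0 to 1); they miss things now and then, are a little off and sometimes report something else, mostly with a low value. They report only what shows in the picture. A call takes as long as a camera call.
- viewer.outline_of(target, picture): "mask" (400x640 bool, what is visible of it) and "bbox" ([left, top, right, bottom] in pixels, round what is visible of it).
The state is a dict: "clock": time; "qpos": joint angles; "qd": joint speeds; "joint_efforts": joint torques, N m; "position": TCP position; "tool_rot": TCP orientation; "force": force on the tool from outside, world axes, zero at the start; "moment": the same for the moment, N m; "grip_width": finger opening in m.
Only numpy, scipy, OpenCV 4.12 (cv2) and the standard library are available. Lean on these libraries where they do the work, as an engineer would, in place of code of your own. Each camera call takes 0.05 s, during which the arm holds its last target.

TASK

Lift the access cover by its fastener wing out of the open mould and lay it on the gear housing, over the two dowels, leaving the fastener turned crosswise as it is. Then turn the quarter-turn fastener until its cross pin lines up with the slot in the housing (wing parallel to the long sides of the cover), and press the cover down flat against the housing frame. Finish while still holding it pressed fully home with the gripper - do not let go - and leave the other things on the bench where they are.

Things in the scene. Friction and masses are not known exactly. Their poses are not given: they have to be found in the camera images.
- mould: open aluminium mould, a fixed block 230 x 150 x 45 mm; origin at the centre of its underside, x along its long side. In its top is a 186 x 106 mm cavity, 7 mm deep (cavity floor at z = 38 mm), in which the cover lies with its top 1 mm below the rim.
- cover_mid (a point): loose grey plastic access cover, 180 (x) x 100 (y) x 6 mm, about 0.21 kg with its fastener; the point is the middle of the plate, half-way through its thickness, x along its long side. On its x axis, 78 mm either side of the middle, are two 14 mm holes for the dowels; the cover may be fitted either way round (half a turn).
- wing (a point): steel wing of the quarter-turn fastener, upright on the middle of the cover: a blade 46 mm long (x), 12 mm thick (y), 25 mm high, on a 32 mm round foot; the point is the blade's centre, 19.5 mm above cover_mid. The blade reaches from 4 to 29 mm above the cover's top face. Pinch it across its 12 mm thickness; the cover can be carried by it, and it turns in the cover.
- fastener (a joint): angle of the wing relative to the cover, rad, counter-clockwise from above; 0 = wing and cross pin along the cover's long side, in line with the housing's slot. Starts at 0.7 to 1.4 (crosswise); stops at -0.3 and 1.7; stays where it is left (friction 0.05 N m, so it keeps its angle while the cover is carried by the wing)
- seat (a point): centre of the gear housing's opening, at the height of the flange's top face, 70 mm above the bench; x along the long side. Two upright 9 mm dowels with tapered tips, 20 mm tall, stand on the flange 78 mm either side along x. Laid on, the cover's underside rests 8 mm above this point on the sealing ring; pressed home it lies on the flange (cover_mid 3 mm above the point).
- sealing_ring (a joint): how far the sprung rubber-faced ring round the opening is pressed down, m: 0 = free, 8 mm proud of the flange; 0.008 = flush, cover on the flange. It begins to move at about 6.5 N (the cover alone does not sink it), needs about 13 N at flush, of which the cover's weight gives 2 N, and lifts the cover again when let go.
- housing: grey gear housing, fixed, foot 226 x 140 mm, flange 208 (x) x 128 (y) mm, 70 mm high without its dowels; origin at the centre of its underside. A steel bridge in the opening has a slot 34 x 14 mm along x, its face 9.5 mm below the flange. If the fastener is not in line, the cross pin meets the bridge after 1.5 mm of pressing; in line, it enters the slot.
- solder_reel: reel, 54 mm across and 41 mm high, on the bench between the mould and the housing; bystander, leave alone
- screwdriver_2: screwdriver with a yellow handle lying on the bench, 142 mm long, 22 mm high; bystander, leave alone
- sanding_block: sanding block on the bench, 61 x 101 x 33 mm; bystander, leave alone
- cover: the same cover with its fastener; origin at the centre of the plate's underside, axes as cover_mid. Under it the fastener's stud carries a cross pin 24 mm long, 5 mm thick, parallel to the wing, its lower side 16 mm below the plate's underside.

How it is judged:
On the way, in this order (a step that is already met when the one before it is completed fails the run):
1. the cover is lifted clear out of the mould (z of cover_mid in the frame of mould above 0.07 m), for 0.1 s.
2. the cover lies on the housing over both dowels, the fastener still crosswise (horizontal distance between cover_mid and seat below 0.006 m and angle between the x axis of cover_mid and the x axis of seat, either way round below 0.08 rad and angle between cover_mid's own z axis and vertical below 0.05 rad and z of cover_mid in the frame of seat below 0.0145 m and value of joint fastener above 0.45 rad), for 0.2 s.
3. with the cover on its dowels, the fastener is turned in line with the slot (horizontal distance between cover_mid and seat below 0.006 m and angle between the x axis of cover_mid and the x axis of seat, either way round below 0.08 rad and angle between cover_mid's own z axis and vertical below 0.05 rad and z of cover_mid in the frame of seat below 0.0145 m and value of joint fastener between -0.26 and 0.26 rad), for 0.1 s.
At the end, for the whole second after the job is handed in: cover over both dowels and flat on the flange (within 1.7 mm of fully down, ring pressed in over 6 mm, centred within 6 mm and 0.08 rad, tilt under 0.05 rad), fastener within 0.26 rad of in line with the slot, gripper fingers still on it with more than 3 N (horizontal distance between cover_mid and seat below 0.006 m and angle between the x axis of cover_mid and the x axis of seat, either way round below 0.08 rad and angle between cover_mid's own z axis and vertical below 0.05 rad and value of joint fastener between -0.26 and 0.26 rad and z of cover_mid in the frame of seat below 0.0047 m and value of joint sealing_ring above 0.006 m and contact force between the fingers and cover above 3 N); the arm keeps its last pose, push and grip.
It fails at once if a bystander on the bench is pushed more than 3 cm (distance of any of solder_reel, screwdriver_2, sanding_block from where it was at the start of the episode above 0.03 m).
It also fails if it takes over 56 s, if anything falls off the work surface, if the arm or the gripper's body presses on something with over 40 N, if the wrist force passes 120 N, or if a joint passes its speed limit or range.

## Working session

There is one attempt and no reset: what is moved stays moved. The work goes in short steps, Python scripts to look and compute and a shell command to move; the robot and the scene stay as the last step left them, time stands still between calls to the robot, and variables do not carry over. Pictures are saved under pics/ and viewed, and the job is handed in when it is done.

```bash
ls; mkdir -p pics; python3 - <<'E'
from workcell import bot, viewer
import cv2
print(bot.observe())
for n in ["scene","top","wrist"]:
    f=viewer.grab_frame(n); cv2.imwrite(f"pics/{n}0.png",f["pixels"])
    print({k:v for k,v in f.items() if k!="pixels"})
    for t in ["mould","cover","wing","housing","solder_reel","screwdriver_2","sanding_block"]:
        try: print(t,[(round(d["score"],2),d["bbox"]) for d in viewer.outline_of(t,f)][:2])
        except Exception as e: print(t,e)
E
```

```text
pics
{'clock': 0.0, 'qpos': array([ 1.18879638,  0.5220176 , -0.0363013 ,  1.60001014,  0.02121663,
        1.02111026, -0.11281562]), 'qd': array([ 0.0006253 , -0.00152646,  0.00083049, -0.00089588,  0.00102362,
        0.00064101,  0.00017521]), 'joint_efforts': array([-4.34926123e-04, -9.27112341e+01,  1.98010348e+00, -3.69932091e+01,
        1.79990230e-02,  8.38824199e-03, -4.56200496e-05]), 'position': array([ 0.19157202, -0.59455414,  0.23072304]), 'tool_rot': array([-3.14043784e+00,  1.10714255e-04,  3.11760526e-01]), 'force': array([ 0.24279152, -0.80476001,  0.29520176]), 'moment': array([0.00152272, 0.03905523, 0.0114514 ]), 'grip_width': 0.08538273322641235}
{'vertical_fov': 57.10633369538925, 'cx': 316.6146223574033, 'cy': 197.28440458342587, 'rvec': array([ 1.11503192, -2.19099431,  1.1260321 ]), 'tvec': array([0.33564577, 0.32423568, 0.54915678]), 'shot': 1}
mould [(0.93, [164.6, 226.4, 284.4, 340.0])]
cover [(0.8, [180.1, 236.1, 264.8, 309.3]), (0.5, [210.2, 256.9, 233.5, 273.8])]
wing [(0.64, [376.2, 153.6, 432.2, 185.1])]
housing [(0.62, [356.9, 148.9, 450.6, 219.0]
[... 592 characters left out ...]
 243.1])]
screwdriver_2 [(0.66, [364.7, 183.7, 382.5, 204.3])]
sanding_block [(0.63, [299.8, 166.5, 325.2, 202.7]), (0.27, [320.7, 217.6, 344.9, 244.1])]
{'vertical_fov': 67.95559670749743, 'cx': 321.05273342589896, 'cy': 197.49009015071013, 'tool_from_camera': array([[ 1.82888175e-04, -9.48269514e-01, -3.17466368e-01,
         8.21245867e-02],
       [ 9.99999961e-01,  1.06470274e-04,  2.58060887e-04,
        -2.75740975e-04],
       [-2.10910540e-04, -3.17466402e-01,  9.48269497e-01,
        -1.42377492e-01],
       [ 0.00000000e+00,  0.00000000e+00,  0.00000000e+00,
         1.00000000e+00]]), 'shot': 3}
mould []
cover []
wing []
housing []
solder_reel []
screwdriver_2 []
sanding_block []
```

View images.

View pics/scene0.png

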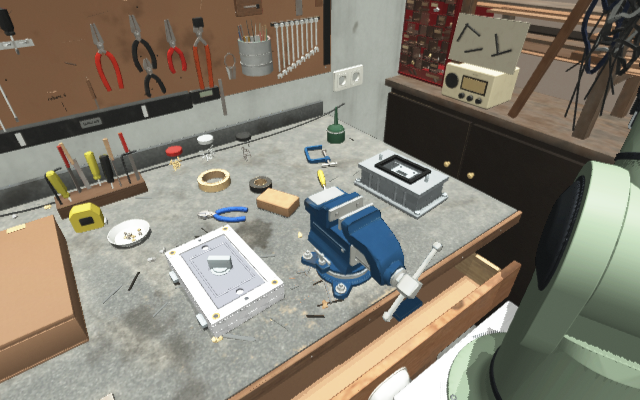

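View pics/top0.png

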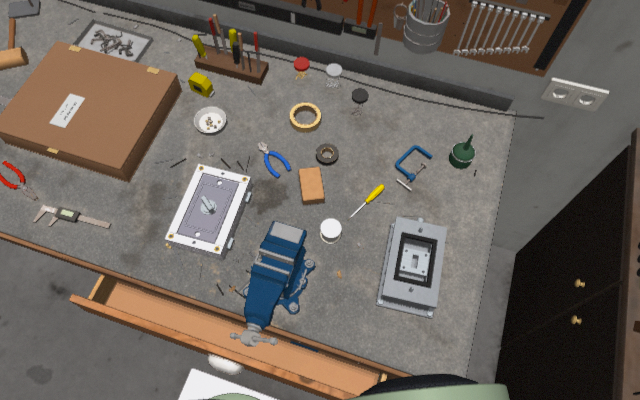

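View pics/wrist0.png

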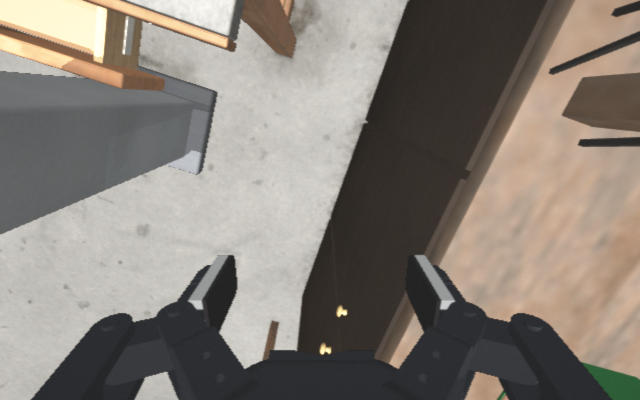

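```bash
cat > h.py <<'E'
import numpy as np, cv2
from scipy.spatial.transform import Rotation as R
def K(f):
    fl=200/np.tan(np.radians(f["vertical_fov"]/2)); return np.array([[fl,0,f["cx"]],[0,fl,f["cy"]],[0,0,1.]])
def ext(f,st=None):
    if "rvec" in f:
        return cv2.Rodrigues(np.array(f["rvec"]))[0],np.array(f["tvec"])
    Rt=R.from_euler("xyz",st["tool_rot"]).as_matrix(); T=np.eye(4);T[:3,:3]=Rt;T[:3,3]=st["position"]
    M=np.linalg.inv(T@np.array(f["tool_from_camera"])); return M[:3,:3],M[:3,3]
def ray(f,uv,z,st=None):
    Rm,t=ext(f,st); uv=np.atleast_2d(uv).astype(float)
    d=np.c_[uv,np.ones(len(uv))]@np.linalg.inv(K(f)).T@Rm; c=-Rm.T@t
    return c+d*((z-c[2])/d[:,2])[:,None]
def proj(f,P,st=None):
    Rm,t=ext(f,st); p=(np.atleast_2d(P)@Rm.T+t)@K(f).T; return p[:,:2]/p[:,2:]
E
python3 - <<'E'
import cv2
a=cv2.imread('pics/top0.png')
cv2.imwrite('pics/m0.png',cv2.resize(a[155:265,155:265],None,fx=5.4,fy=5.4,interpolation=cv2.INTER_CUBIC))
cv2.imwrite('pics/h0.png',cv2.resize(a[210:320,360:470],None,fx=5.4,fy=5.4,interpolation=cv2.INTER_CUBIC))
E
```

```text
(no output)
```

View pics/m0.png

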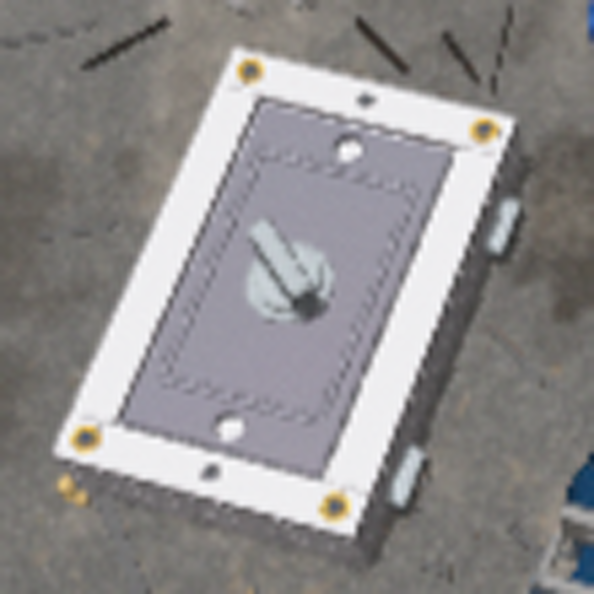

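View pics/h0.png

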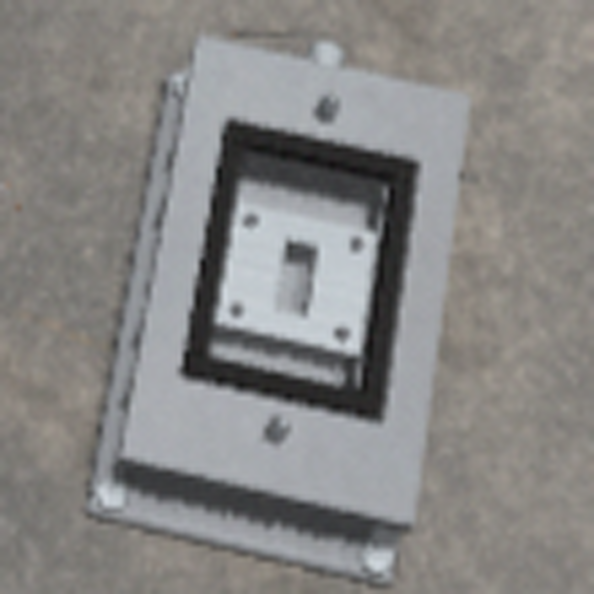

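```bash
python3 - <<'E'
from workcell import viewer
import numpy as np
from h import *
f=viewer.grab_frame("top")
def o(p,ox,oy): return (np.array(p)+.5)/5.4-.5+np.array([ox,oy])
def info(n,px,off,z):
    P=ray(f,o(px,*off),z)[:,:2]; c=P.mean(0)
    e=[np.linalg.norm(P[i]-P[(i+1)%4]) for i in range(4)]
    d1=P[1]-P[2]+P[0]-P[3]; d2=P[1]-P[0]+P[2]-P[3]
    print(n,c.round(4),np.round(e,4),"long dir",np.degrees(np.arctan2(d1[1],d1[0])).round(2),"short dir",np.degrees(np.arctan2(d2[1],d2[0])).round(2), 'dist',np.hypot(*c))
info("mould",[(235,47),(516,118),(355,537),(53,455)],(155,155),.045)
info("cover",[(260,97),(455,150),(322,478),(118,420)],(155,155),.044)
info("housing",[(198,35),(470,97),(412,525),(120,460)],(360,210),.07)
h=ray(f,o([(349,150),(231,429)],155,155),.043);print("holes",h,h.mean(0),np.linalg.norm(h[0]-h[1]),np.degrees(np.arctan2(*(h[0]-h[1])[1::-1])))
d=ray(f,o([(327,109),(276,431)],360,210),.08);print("dowels",d.mean(0),np.linalg.norm(d[0]-d[1]),np.degrees(np.arctan2(*(d[0]-d[1])[1::-1])))
w=ray(f,o([(264,230),(312,302)],155,155),.073);print("wing",w,w.mean(0),np.degrees(np.arctan2(*(w[1]-w[0])[1::-1])))
Rm,t=ext(f);print('cam',-Rm.T@t)
for n,b in dict(reel=(331,231),driver=(367,201),sand=(312,185)).items(): print(n,ray(f,b,.02))
# vise height from two views
g=viewer.grab_frame("scene")
for a,b in [((287,225),(333,203)),((303,233),(357,212))]:
  pass
print('vise jaw z=.1,.15,.2', [ray(f,(285,232),z).round(3).tolist() for z in(.05,.1,.15,.2)])
print([proj(g,ray(f,(304,236),z)).round(0).tolist() for z in(.05,.1,.15,.2)])
print([proj(g,ray(f,(275,224),z)).round(0).tolist() for z in(.05,.1,.15,.2)])
E
```

```text
mould [0.5264 0.275 ] [0.1495 0.2302 0.1498 0.2307] long dir 3.24 short dir -86.95 dist 0.5939252116733394
cover [0.5265 0.2761] [0.1038 0.1817 0.1026 0.1823] long dir 2.91 short dir -87.85 dist 0.5944810328865272
housing [ 0.5471 -0.2655] [0.1273 0.2064 0.1265 0.2094] long dir 5.05 short dir -84.8 dist 0.6081613765253071
holes [[0.6025917  0.27880946 0.043     ]
 [0.44684329 0.27102777 0.043     ]] [0.52471749 0.27491862 0.043     ] 0.15594268840695028 2.8603036439028813
dowels [ 0.54575385 -0.26467217  0.08      ] 0.15598060348983492 5.1037983657112
wing [[0.53578688 0.28823313 0.073     ]
 [0.50833105 0.25120806 0.073     ]] [0.52205896 0.2697206  0.073     ] -126.55866818769572
cam [ 0.06874622 -0.15851039  1.20521883]
reel [[ 0.57455534 -0.04482443  0.02      ]]
driver [[ 0.68899634 -0.10922916  0.02      ]]
sand [[0.68746511 0.04567189 0.02      ]]
vise jaw z=.1,.15,.2 [[[0.521, 0.061, 0.05]], [[0.502, 0.052, 0.1]], [[0.482, 0.042, 0.15]], [[0.463, 0.033, 0.2]]]
[[[324.0, 216.0]], [[332.0, 202.0]], [[341.0, 186.0]], [[350.0, 169.0]]]
[[[294.0, 228.0]], [[302.0, 213.0]], [[311.0, 197.0]], [[321.0, 179.0]]]
```

```bash
python3 - <<'E'
import cv2
a=cv2.imread('pics/scene0.png')
cv2.imwrite('pics/v0.png',cv2.resize(a[130:320,150:460],None,fx=2.5,fy=2.5,interpolation=cv2.INTER_CUBIC))
b=cv2.imread('pics/top0.png')
cv2.imwrite('pics/v1.png',cv2.resize(b[190:360,200:360],None,fx=3.5,fy=3.5,interpolation=cv2.INTER_CUBIC))
E
```

```text
(no output)
```

View pics/v0.png

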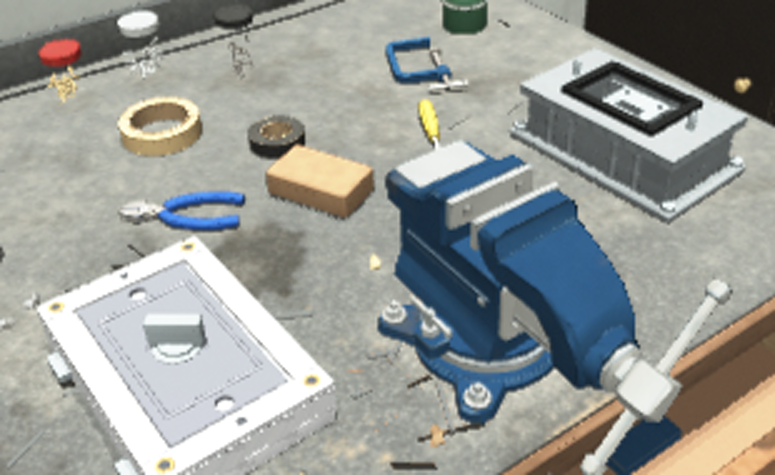

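View pics/v1.png

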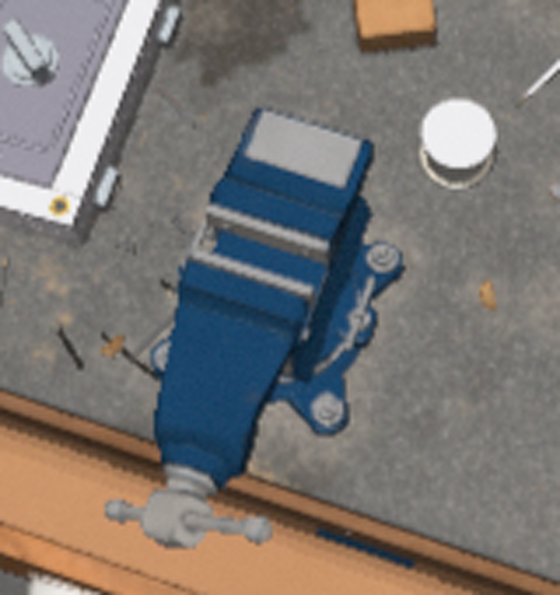

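```bash
cat >> h.py <<'E'
def plan(x,y,z,yawdeg):
    from workcell import bot
    s=bot.observe(); Rt=R.from_euler("xyz",s["tool_rot"])
    d=Rt.inv().apply(np.array([x,y,z])-s["position"])*1000
    G=R.from_euler("xyz",[np.pi,0,np.radians(yawdeg)])
    r=np.degrees((Rt.inv()*G).as_rotvec())
    print("t",s["clock"],"pos",s["position"].round(4),"rpy",np.degrees(s["tool_rot"]).round(2),"q",s["qpos"].round(2),"F",s["force"].round(1),"w",round(s["grip_width"],4))
    print("tx,ty,tz",d.round(1),"rx,ry,rz",r.round(2))
E
python3 - <<'E'
from h import *
plan(.192,-.595,.34,17.9)
plan(.5,-.3,.34,17.9)
plan(.52,.2,.34,53)
E
```

```text
t 1.3 pos [ 0.1917 -0.5949  0.2313] rpy [-180.      0.     17.86] q [ 1.19  0.52 -0.04  1.6   0.02  1.02 -0.11] F [-0.1  0.4 -0.4] w 0.0857
tx,ty,tz [   0.3    0.2 -108.7] rx,ry,rz [-0.    0.   -0.04]
t 1.3 pos [ 0.1917 -0.5949  0.2313] rpy [-180.      0.     17.86] q [ 1.19  0.52 -0.04  1.6   0.02  1.02 -0.11] F [-0.1  0.4 -0.4] w 0.0857
tx,ty,tz [ 383.9 -186.1 -108.7] rx,ry,rz [-0.    0.   -0.04]
t 1.3 pos [ 0.1917 -0.5949  0.2313] rpy [-180.      0.     17.86] q [ 1.19  0.52 -0.04  1.6   0.02  1.02 -0.11] F [-0.1  0.4 -0.4] w 0.0857
tx,ty,tz [ 556.3 -655.9 -108.7] rx,ry,rz [ -0.     0.   -35.14]
```

```bash
python3 -m creep '[{"tz":-50,"hand":-1},{"tz":-100,"hand":-1},{"tx":30,"ty":-15,"tz":-109,"hand":-1},{"tx":75,"ty":-37,"tz":-109,"hand":-1},{"tx":115,"ty":-56,"tz":-109,"hand":-1},{"tx":155,"ty":-75,"tz":-109,"hand":-1},{"tx":195,"ty":-95,"tz":-109,"hand":-1},{"tx":235,"ty":-115,"tz":-109,"hand":-1}]'; python3 - <<'E'
from h import *
plan(.5,-.3,.34,17.9)
plan(.52,.2,.34,53)
E
```

```text
t 1.3 pos [ 0.1917 -0.5949  0.2313] rpy [-180.      0.     17.86] q [ 1.19  0.52 -0.04  1.6   0.02  1.02 -0.11] F [-0.1  0.4 -0.4] w 0.0857
tx,ty,tz [ 383.9 -186.1 -108.7] rx,ry,rz [-0.    0.   -0.04]
t 1.3 pos [ 0.1917 -0.5949  0.2313] rpy [-180.      0.     17.86] q [ 1.19  0.52 -0.04  1.6   0.02  1.02 -0.11] F [-0.1  0.4 -0.4] w 0.0857
tx,ty,tz [ 556.3 -655.9 -108.7] rx,ry,rz [ -0.     0.   -35.14]schema error: expected keys rx, ry, rz, tx, ty, tz, hand
```

All keys needed per row.

```bash
python3 -m creep '[{"rx":0,"ry":0,"rz":0,"tx":0,"ty":0,"tz":-50,"hand":-1},{"rx":0,"ry":0,"rz":0,"tx":0,"ty":0,"tz":-100,"hand":-1},{"rx":0,"ry":0,"rz":0,"tx":30,"ty":-15,"tz":-109,"hand":-1},{"rx":0,"ry":0,"rz":0,"tx":75,"ty":-37,"tz":-109,"hand":-1},{"rx":0,"ry":0,"rz":0,"tx":115,"ty":-56,"tz":-109,"hand":-1},{"rx":0,"ry":0,"rz":0,"tx":155,"ty":-75,"tz":-109,"hand":-1},{"rx":0,"ry":0,"rz":0,"tx":195,"ty":-95,"tz":-109,"hand":-1},{"rx":0,"ry":0,"rz":0,"tx":235,"ty":-115,"tz":-109,"hand":-1}]'; python3 - <<'E'
from h import *
plan(.5,-.3,.34,17.9)
plan(.52,.2,.34,53)
E
```

```text
clock: 2.1
position: [0.3811, -0.4119, 0.3405]
tool_rot: [3.141, -0.0, 0.312]
force: [0.7, -1.2, -0.1]
grip_width: 0.0856
t 2.1 pos [ 0.3811 -0.4119  0.3405] rpy [ 1.7998e+02 -1.0000e-02  1.7860e+01] q [ 0.82  0.32 -0.13  1.62  0.04  1.2  -0.58] F [ 0.7 -1.2 -0.1] w 0.0856
tx,ty,tz [147.5 -70.1   0.5] rx,ry,rz [ 0.02 -0.01 -0.04]
t 2.1 pos [ 0.3811 -0.4119  0.3405] rpy [ 1.7998e+02 -1.0000e-02  1.7860e+01] q [ 0.82  0.32 -0.13  1.62  0.04  1.2  -0.58] F [ 0.7 -1.2 -0.1] w 0.0856
tx,ty,tz [ 3.198e+02 -5.398e+02  3.000e-01] rx,ry,rz [ 2.000e-02  0.000e+00 -3.514e+01]
```

```bash
python3 -m creep '[{"rx":0,"ry":0,"rz":0,"tx":45,"ty":-22,"tz":0,"hand":-1},{"rx":0,"ry":0,"rz":0,"tx":90,"ty":-43,"tz":0,"hand":-1},{"rx":0,"ry":0,"rz":0,"tx":130,"ty":-62,"tz":0,"hand":-1},{"rx":0,"ry":0,"rz":0,"tx":148,"ty":-70,"tz":0,"hand":-1},{"rx":0,"ry":0,"rz":0,"tx":148,"ty":-70,"tz":0,"hand":-1}]'; python3 - <<'E'
from h import *
from workcell import bot,viewer
s=bot.observe(); f=viewer.grab_frame("wrist"); cv2.imwrite("pics/wh.png",f["pixels"])
import pickle; pickle.dump((s,f),open("wh.pkl","wb"))
plan(.52,.2,.34,53)
# overlay prediction
img=f["pixels"].copy()
c=np.array([.5462,-.265]);a=np.radians(5.08);Rm=np.array([[np.cos(a),-np.sin(a)],[np.sin(a),np.cos(a)]])
for hx,hy,z in [(.104,.064,.07)]:
    P=np.array([[sx*hx,sy*hy] for sx,sy in[(1,1),(1,-1),(-1,-1),(-1,1)]])@Rm.T+c
    q=proj(f,np.c_[P,np.full(4,z)],s);print(q.round(1).tolist());cv2.polylines(img,[q.astype(int)],True,(0,0,255),1)
for sx in(1,-1):
  for z in(.07,.09):
    q=proj(f,[*(c+Rm@[sx*.078,0]),z],s)[0];print(q.round(1));cv2.circle(img,tuple(q.astype(int)),3,(0,255,0),1)
cv2.imwrite("pics/wh_o.png",img)
E
```

```text
clock: 2.6
position: [0.5017, -0.2985, 0.3401]
tool_rot: [-3.141, -0.001, 0.316]
force: [-0.2, -0.0, -0.4]
grip_width: 0.085
t 2.65 pos [ 0.5002 -0.3003  0.3401] rpy [-179.98    0.     17.99] q [ 0.58  0.37 -0.19  1.56  0.07  1.22 -0.88] F [-0.7 -1.  -0.1] w 0.0855
tx,ty,tz [ 1.734e+02 -4.697e+02  3.000e-01] rx,ry,rz [-2.000e-02 -1.000e-02 -3.501e+01]
[[275.1, 24.0], [375.4, 50.1], [335.5, 202.2], [249.4, 183.3]]
[321.1  59.6]
[321.1  57.5]
[296.5 175.9]
[295.3 179.6]
```

View pics/wh_o.png

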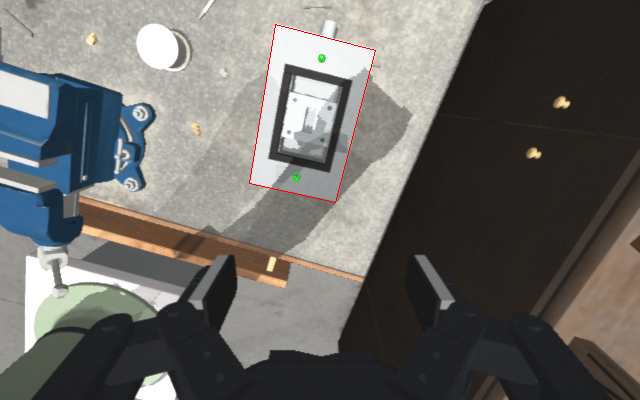

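```bash
python3 -m creep '[{"rx":0,"ry":0,"rz":-3,"tx":16,"ty":-43,"tz":0,"hand":-1},{"rx":0,"ry":0,"rz":-7,"tx":32,"ty":-87,"tz":0,"hand":-1},{"rx":0,"ry":0,"rz":-11,"tx":48,"ty":-131,"tz":0,"hand":-1},{"rx":0,"ry":0,"rz":-15,"tx":64,"ty":-175,"tz":0,"hand":-1},{"rx":0,"ry":0,"rz":-19,"tx":80,"ty":-218,"tz":0,"hand":-1},{"rx":0,"ry":0,"rz":-23,"tx":96,"ty":-261,"tz":0,"hand":-1},{"rx":0,"ry":0,"rz":-27,"tx":112,"ty":-304,"tz":0,"hand":-1},{"rx":0,"ry":0,"rz":-31,"tx":128,"ty":-347,"tz":0,"hand":-1}]'; python3 - <<'E'
from h import *
plan(.525,.273,.26,53.5)
E
```

```text
clock: 3.45
position: [0.5147, 0.0684, 0.3406]
tool_rot: [3.141, 0.0, 0.853]
force: [0.8, 0.4, 0.5]
grip_width: 0.0852
t 3.45 pos [0.5147 0.0684 0.3406] rpy [179.95   0.    48.9 ] q [ 0.13  0.27 -0.47  1.71  0.13  1.19 -1.1 ] F [0.8 0.4 0.5] w 0.0852
tx,ty,tz [ 160.9 -126.8   80.5] rx,ry,rz [ 0.05  0.01 -4.6 ]
```

```bash
python3 -m creep '[{"rx":0,"ry":0,"rz":-1,"tx":32,"ty":-25,"tz":0,"hand":-1},{"rx":0,"ry":0,"rz":-2,"tx":64,"ty":-50,"tz":0,"hand":-1},{"rx":0,"ry":0,"rz":-3,"tx":96,"ty":-75,"tz":10,"hand":-1},{"rx":0,"ry":0,"rz":-4,"tx":128,"ty":-101,"tz":40,"hand":-1},{"rx":0,"ry":0,"rz":-4.6,"tx":161,"ty":-127,"tz":65,"hand":-1},{"rx":0,"ry":0,"rz":-4.6,"tx":161,"ty":-127,"tz":80,"hand":-1},{"rx":0,"ry":0,"rz":-4.6,"tx":161,"ty":-127,"tz":80,"hand":-1},{"rx":0,"ry":0,"rz":-4.6,"tx":161,"ty":-127,"tz":80,"hand":-1}]'; python3 - <<'E'
from h import *
from workcell import bot,viewer
import pickle
s=bot.observe(); f=viewer.grab_frame("wrist"); cv2.imwrite("pics/wm.png",f["pixels"])
pickle.dump((s,f),open("wm.pkl","wb"))
plan(.525,.273,.26,53.5)
img=f["pixels"].copy()
for c,a,hx,hy,z in [((.5253,.2753),3.05,.115,.075,.045),((.5253,.2753),3.05,.09,.05,.044),((.5253,.2753),53.5,.023,.006,.073)]:
    a=np.radians(a);Rm=np.array([[np.cos(a),-np.sin(a)],[np.sin(a),np.cos(a)]])
    P=np.array([[sx*hx,sy*hy] for sx,sy in[(1,1),(1,-1),(-1,-1),(-1,1)]])@Rm.T+c
    q=proj(f,np.c_[P,np.full(4,z)],s);print(q.round(1).tolist());cv2.polylines(img,[q.round().astype(int)],True,(0,0,255),1)
for t in ["wing","cover"]:
    print(t,[(round(d["score"],2),d["bbox"]) for d in viewer.outline_of(t,f)][:2])
cv2.imwrite("pics/wm_o.png",img)
cv2.imwrite("pics/wm_z.png",cv2.resize(f["pixels"][60:220,220:420],None,fx=3.7,fy=3.7,interpolation=cv2.INTER_CUBIC))
E
```

```text
clock: 4.25
position: [0.5259, 0.2714, 0.2608]
tool_rot: [3.141, 0.0, 0.931]
force: [-0.4, 0.1, 0.6]
grip_width: 0.0852
t 4.3 pos [0.5261 0.2715 0.2614] rpy [ 1.7994e+02 -3.0000e-02  5.3330e+01] q [-0.21  0.48 -0.53  1.64  0.27  1.1  -1.45] F [-0.5 -0.1  0. ] w 0.0852
tx,ty,tz [ 0.5 -1.7  1.4] rx,ry,rz [ 0.06 -0.03 -0.17]
[[355.5, 47.9], [431.0, 153.4], [289.2, 260.1], [209.1, 178.6]]
[[351.4, 82.6], [402.0, 150.6], [290.8, 236.5], [237.8, 180.9]]
[[312.9, 151.4], [323.6, 151.4], [323.6, 190.8], [313.3, 190.8]]
wing [(0.95, [303.9, 149.7, 334.1, 192.9])]
cover [(0.74, [238.9, 83.2, 398.4, 234.9])]
```

View pics/wm_o.png

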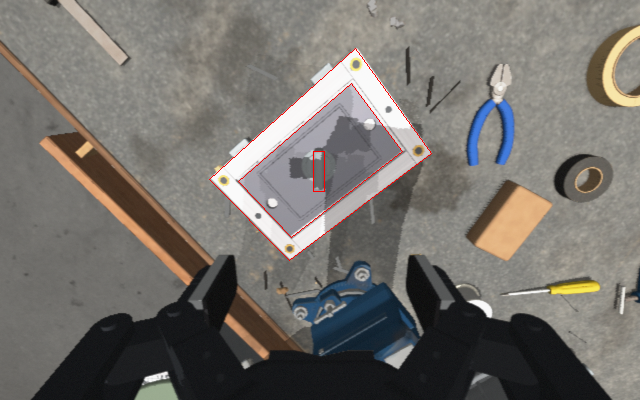

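View pics/wm_z.png

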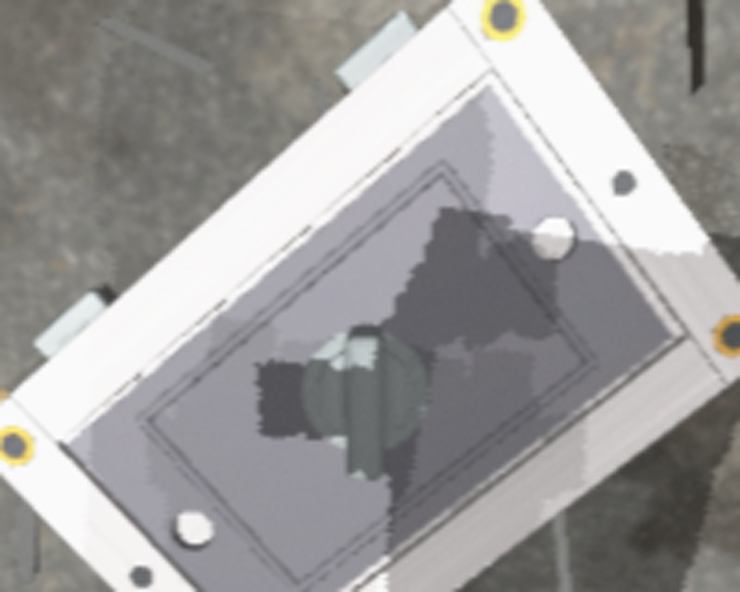

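```bash
python3 - <<'E'
from h import *
import pickle
s,f=pickle.load(open("wm.pkl","rb"))
o=lambda p:(np.array(p)+.5)/3.7-.5+np.array([220,60])
h=ray(f,o([(554,238),(193,528)]),.041,s);print(h.mean(0),np.linalg.norm(h[0]-h[1]),np.degrees(np.arctan2(*(h[0]-h[1])[1::-1])))
w=ray(f,o([(364,336),(365,470)]),.073,s);print(w,w.mean(0),np.linalg.norm(w[0]-w[1]),np.degrees(np.arctan2(*(w[0]-w[1])[1::-1])))
plan(.5253,.2753,.1,53.5)
E
```

```text
[0.52571905 0.27598993 0.041     ] 0.1563175679016138 2.5384688932495134
[[0.53937507 0.29479058 0.073     ]
 [0.51442027 0.26094783 0.073     ]] [0.52689767 0.27786921 0.073     ] 0.04204846972409229 53.595856430682424
t 4.4 pos [0.526  0.2719 0.2616] rpy [ 1.7993e+02 -7.0000e-02  5.3350e+01] q [-0.21  0.48 -0.53  1.64  0.27  1.1  -1.45] F [ 0.4 -0.6  0.5] w 0.0856
tx,ty,tz [  2.1  -2.8 161.6] rx,ry,rz [ 0.07 -0.07 -0.15]
```

```bash
python3 -m creep '[{"rx":0,"ry":0,"rz":0,"tx":1,"ty":-1,"tz":35,"hand":-1},{"rx":0,"ry":0,"rz":0,"tx":2,"ty":-3,"tz":75,"hand":-1},{"rx":0,"ry":0,"rz":0,"tx":2,"ty":-3,"tz":115,"hand":-1},{"rx":0,"ry":0,"rz":0,"tx":2,"ty":-3,"tz":145,"hand":-1},{"rx":0,"ry":0,"rz":0,"tx":2,"ty":-3,"tz":165,"hand":-1},{"rx":0,"ry":0,"rz":0,"tx":2,"ty":-3,"tz":170,"hand":-1},{"rx":0,"ry":0,"rz":0,"tx":2,"ty":-3,"tz":170,"hand":-1}]' 80; python3 - <<'E'
from h import *
plan(.5255,.2757,.052,53.5)
E
```

```text
clock: 5.1
position: [0.5243, 0.2761, 0.0908]
tool_rot: [3.141, -0.0, 0.932]
force: [-0.8, -0.0, 1.0]
grip_width: 0.0853
t 5.1 pos [0.5243 0.2761 0.0908] rpy [ 1.7999e+02 -1.0000e-02  5.3420e+01] q [-0.28  0.68 -0.45  1.78  0.41  0.77 -1.57] F [-0.8 -0.   1. ] w 0.0853
tx,ty,tz [ 0.4  1.1 38.8] rx,ry,rz [ 0.01 -0.01 -0.08]
```

```bash
python3 -m creep '[{"rx":0,"ry":0,"rz":0,"tx":0,"ty":1,"tz":15,"hand":-1},{"rx":0,"ry":0,"rz":0,"tx":0,"ty":1,"tz":30,"hand":-1},{"rx":0,"ry":0,"rz":0,"tx":0,"ty":1,"tz":38,"hand":-1},{"rx":0,"ry":0,"rz":0,"tx":0,"ty":1,"tz":38,"hand":-1}]' 80; python3 - <<'E'
from h import *
from workcell import bot,viewer
plan(.5255,.2757,.052,53.5)
f=viewer.grab_frame("wrist"); cv2.imwrite("pics/wg.png",f["pixels"])
E
```

```text
clock: 5.5
position: [0.5242, 0.2755, 0.0511]
tool_rot: [-3.141, 0.002, 0.933]
force: [-0.4, -0.2, 0.0]
grip_width: 0.0854
t 5.5 pos [0.5242 0.2755 0.0511] rpy [-1.7996e+02  9.0000e-02  5.3470e+01] q [-0.29  0.74 -0.42  1.8   0.44  0.7  -1.6 ] F [-0.4 -0.2  0. ] w 0.0854
tx,ty,tz [ 0.9  1.  -0.9] rx,ry,rz [-0.04  0.09 -0.03]
```

View pics/wg.png

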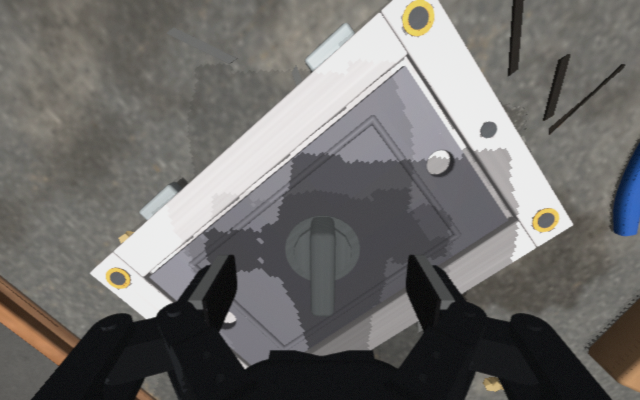

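```bash
python3 -m creep '[{"rx":0,"ry":0,"rz":0,"tx":0,"ty":0.5,"tz":-1,"hand":-0.3},{"rx":0,"ry":0,"rz":0,"tx":0,"ty":0.5,"tz":-1,"hand":0.3},{"rx":0,"ry":0,"rz":0,"tx":0,"ty":0.5,"tz":-1,"hand":1},{"rx":0,"ry":0,"rz":0,"tx":0,"ty":0.5,"tz":-1,"hand":1},{"rx":0,"ry":0,"rz":0,"tx":0,"ty":0.5,"tz":-1,"hand":1},{"rx":0,"ry":0,"rz":0,"tx":0,"ty":0.5,"tz":-1,"hand":1},{"rx":0,"ry":0,"rz":0,"tx":0,"ty":0.5,"tz":-1,"hand":1},{"rx":0,"ry":0,"rz":0,"tx":0,"ty":0.5,"tz":-1,"hand":1}]' 80; python3 - <<'E'
from h import *
plan(.5255,.2757,.052,53.5)
E
```

```text
clock: 6.35
position: [0.5251, 0.2756, 0.0537]
tool_rot: [3.141, -0.0, 0.933]
force: [-2.9, 0.2, 6.2]
grip_width: 0.0103
t 6.35 pos [0.5251 0.2756 0.0537] rpy [ 1.7999e+02 -1.0000e-02  5.3470e+01] q [-0.29  0.74 -0.42  1.79  0.44  0.7  -1.6 ] F [-2.9  0.2  6.2] w 0.0103
tx,ty,tz [0.3 0.3 1.7] rx,ry,rz [ 0.01 -0.01 -0.03]
```

```bash
python3 -m creep '[{"rx":0,"ry":0,"rz":0,"tx":0,"ty":0,"tz":-3,"hand":1},{"rx":0,"ry":0,"rz":0,"tx":0,"ty":0,"tz":-8,"hand":1},{"rx":0,"ry":0,"rz":0,"tx":0,"ty":0,"tz":-15,"hand":1},{"rx":0,"ry":0,"rz":0,"tx":0,"ty":0,"tz":-30,"hand":1},{"rx":0,"ry":0,"rz":0,"tx":0,"ty":0,"tz":-60,"hand":1},{"rx":0,"ry":0,"rz":0,"tx":0,"ty":0,"tz":-100,"hand":1},{"rx":0,"ry":0,"rz":0,"tx":0,"ty":0,"tz":-120,"hand":1},{"rx":0,"ry":0,"rz":0,"tx":0,"ty":0,"tz":-120,"hand":1}]' 80; python3 - <<'E'
from h import *
from workcell import bot,viewer
import pickle
plan(.5255,.2757,.3,53.5)
s=bot.observe();f=viewer.grab_frame("wrist"); cv2.imwrite("pics/wl.png",f["pixels"]);pickle.dump((s,f),open("wl.pkl","wb"))
E
```

```text
clock: 7.15
position: [0.5264, 0.2763, 0.1773]
tool_rot: [3.139, -0.005, 0.933]
force: [1.0, 0.7, -2.7]
grip_width: 0.0103
t 7.15 pos [0.5264 0.2763 0.1773] rpy [179.87  -0.27  53.45] q [-0.24  0.57 -0.5   1.72  0.33  0.93 -1.51] F [ 1.   0.7 -2.7] w 0.0103
tx,ty,tz [-4.000e-01 -1.000e-01 -1.227e+02] rx,ry,rz [ 0.13 -0.27 -0.05]
```

View pics/wl.png

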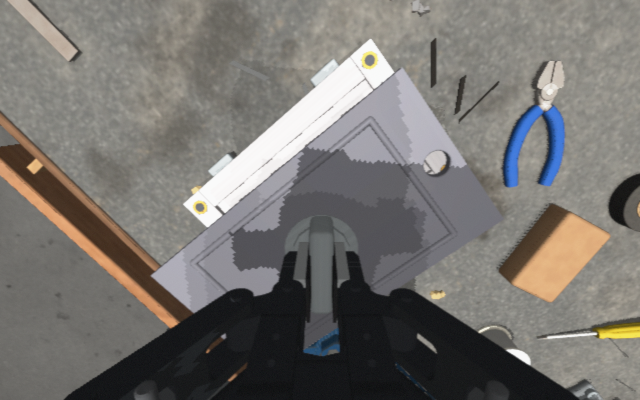

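```bash
python3 - <<'E'
from h import *
import pickle
s,f=pickle.load(open("wl.pkl","rb"))
cv2.imwrite("pics/wl_z.png",cv2.resize(f["pixels"][50:300,130:520],None,fx=2,fy=2,interpolation=cv2.INTER_CUBIC))
z=s["position"][2]-.0095
P=ray(f,[(402,70),(503,213),(152,276),(436,163)],z,s)
Rt=R.from_euler("xyz",s["tool_rot"])
print((Rt.inv().apply(P-s["position"])*1000).round(1)); 
d=P[0]-P[1];print("short",np.linalg.norm(d),np.degrees(np.arctan2(d[1],d[0])))
d=P[0]-P[2];print("long",np.linalg.norm(d),np.degrees(np.arctan2(d[1],d[0])))
c=(P[1]+P[2])/2;print("centre",c,s["position"])
a=np.radians(3);print("from hole",P[3]-.078*np.array([np.cos(a),np.sin(a),0]))
E
```

```text
[[ 94.8  38.4  10. ]
 [ 22.2 100.3   9.8]
 [-17.5 -99.8   9.2]
 [ 50.2  59.9   9.9]]
short 0.09540004206128647 93.8880242210843
long 0.17808140568736455 2.5499209680660644
centre [0.52802307 0.27810661 0.16779868] [0.52638803 0.27631411 0.17729868]
from hole [0.52655584 0.27685904 0.16779868]
```

View pics/wl_z.png

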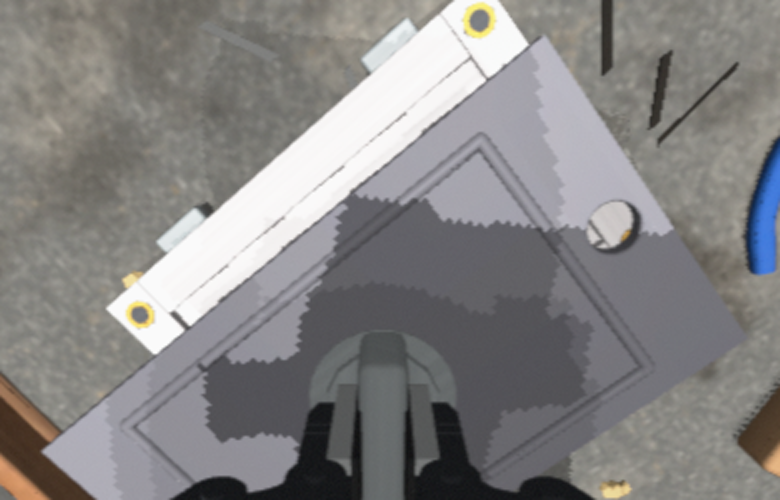

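```bash
python3 -m creep '[{"rx":0,"ry":0,"rz":0,"tx":0,"ty":0,"tz":-20,"hand":1},{"rx":0,"ry":0,"rz":0,"tx":0,"ty":0,"tz":-55,"hand":1},{"rx":0,"ry":0,"rz":0,"tx":0,"ty":0,"tz":-90,"hand":1},{"rx":0,"ry":0,"rz":0,"tx":0,"ty":0,"tz":-120,"hand":1},{"rx":0,"ry":0,"rz":0,"tx":0,"ty":0,"tz":-140,"hand":1},{"rx":0,"ry":0,"rz":0,"tx":0,"ty":0,"tz":-145,"hand":1}]' 80; python3 - <<'E'
from h import *
plan(.535,.0,.325,54.5)
plan(.546,-.265,.325,55.5)
E
```

```text
clock: 7.8
position: [0.5254, 0.2757, 0.3195]
tool_rot: [3.141, -0.001, 0.933]
force: [0.4, -0.8, -3.1]
grip_width: 0.0101
t 7.8 pos [0.5254 0.2757 0.3195] rpy [ 1.7996e+02 -8.0000e-02  5.3460e+01] q [-0.2   0.43 -0.54  1.56  0.23  1.22 -1.43] F [ 0.4 -0.8 -3.1] w 0.0101
tx,ty,tz [-215.8  171.9   -5.6] rx,ry,rz [ 0.04 -0.08 -1.04]
t 7.8 pos [0.5254 0.2757 0.3195] rpy [ 1.7996e+02 -8.0000e-02  5.3460e+01] q [-0.2   0.43 -0.54  1.56  0.23  1.22 -1.43] F [ 0.4 -0.8 -3.1] w 0.0101
tx,ty,tz [-422.2  338.5   -5.8] rx,ry,rz [ 0.04 -0.08 -2.04]
```

```bash
python3 -m creep '[{"rx":0,"ry":0,"rz":0,"tx":-15,"ty":12,"tz":-3,"hand":1},{"rx":0,"ry":0,"rz":0,"tx":-45,"ty":36,"tz":-6,"hand":1},{"rx":0,"ry":0,"rz":0,"tx":-78,"ty":62,"tz":-6,"hand":1},{"rx":0,"ry":0,"rz":-1,"tx":-111,"ty":89,"tz":-6,"hand":1},{"rx":0,"ry":0,"rz":-1,"tx":-144,"ty":115,"tz":-6,"hand":1},{"rx":0,"ry":0,"rz":-1,"tx":-177,"ty":142,"tz":-6,"hand":1},{"rx":0,"ry":0,"rz":-1,"tx":-210,"ty":168,"tz":-6,"hand":1},{"rx":0,"ry":0,"rz":-1,"tx":-243,"ty":195,"tz":-6,"hand":1}]' 80; python3 - <<'E'
from h import *
plan(.546,-.265,.325,55.5)
E
```

```text
clock: 8.6
position: [0.5363, -0.0376, 0.3227]
tool_rot: [-3.14, 0.001, 0.951]
force: [1.4, 0.4, -2.7]
grip_width: 0.0104
t 8.6 pos [ 0.5363 -0.0376  0.3227] rpy [-1.799e+02  7.000e-02  5.446e+01] q [ 0.31  0.32 -0.46  1.69  0.15  1.16 -0.81] F [ 1.4  0.4 -2.7] w 0.0104
tx,ty,tz [-179.4  140.    -2.3] rx,ry,rz [-0.1   0.07 -1.04]
```

```bash
python3 -m creep '[{"rx":0,"ry":0,"rz":-0.5,"tx":-33,"ty":26,"tz":-2,"hand":1},{"rx":0,"ry":0,"rz":-1,"tx":-66,"ty":52,"tz":-2,"hand":1},{"rx":0,"ry":0,"rz":-1,"tx":-99,"ty":78,"tz":-2,"hand":1},{"rx":0,"ry":0,"rz":-1,"tx":-132,"ty":103,"tz":-2,"hand":1},{"rx":0,"ry":0,"rz":-1,"tx":-160,"ty":125,"tz":-2,"hand":1},{"rx":0,"ry":0,"rz":-1,"tx":-177,"ty":138,"tz":-2,"hand":1},{"rx":0,"ry":0,"rz":-1,"tx":-179,"ty":140,"tz":-2,"hand":1},{"rx":0,"ry":0,"rz":-1,"tx":-179,"ty":140,"tz":-2,"hand":1}]' 80; python3 - <<'E'
from h import *
from workcell import bot,viewer
import pickle
plan(.546,-.265,.18,55.5)
s=bot.observe();f=viewer.grab_frame("wrist"); cv2.imwrite("pics/wo.png",f["pixels"]);pickle.dump((s,f),open("wo.pkl","wb"))
f=viewer.grab_frame("top"); cv2.imwrite("pics/to.png",f["pixels"])
E
```

```text
clock: 9.4
position: [0.5465, -0.2629, 0.3246]
tool_rot: [-3.139, 0.0, 0.967]
force: [-0.5, 0.9, -3.0]
grip_width: 0.0102
t 9.4 pos [ 0.5465 -0.2629  0.3246] rpy [-1.7986e+02  2.0000e-02  5.5420e+01] q [ 0.6   0.43 -0.36  1.52  0.16  1.23 -0.39] F [-0.5  0.9 -3. ] w 0.0102
tx,ty,tz [ -2.    1.1 144.6] rx,ry,rz [-0.14  0.02 -0.08]
```

View pics/wo.png

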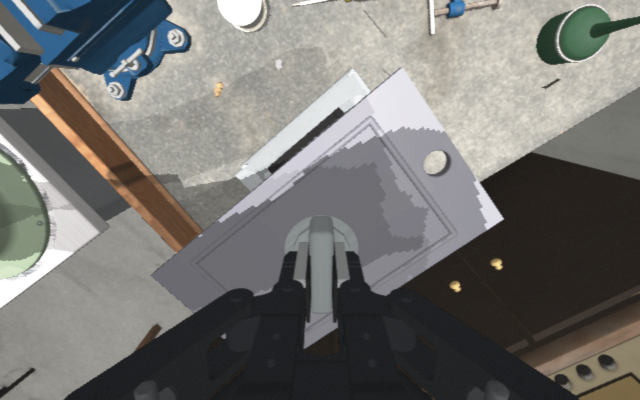

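View pics/to.png

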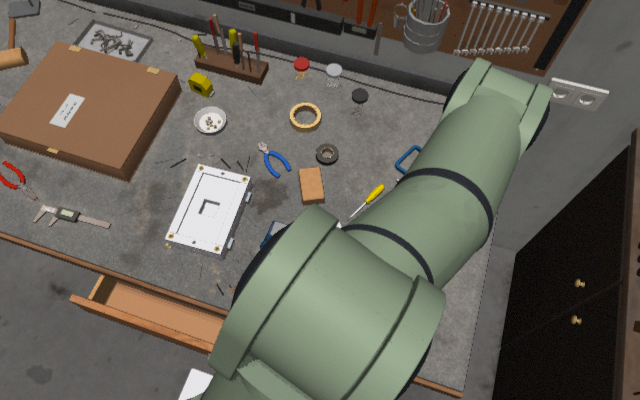

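```bash
python3 - <<'E'
from h import *
import pickle
s,f=pickle.load(open("wh.pkl","rb"))
cv2.imwrite("pics/wh_z.png",cv2.resize(f["pixels"][15:215,240:390],None,fx=3,fy=3,interpolation=cv2.INTER_CUBIC))
s,f=pickle.load(open("wo.pkl","rb"))
cv2.imwrite("pics/wo_z.png",cv2.resize(f["pixels"][50:300,130:520],None,fx=2,fy=2,interpolation=cv2.INTER_CUBIC))
E
```

```text
(no output)
```

View pics/wh_z.png

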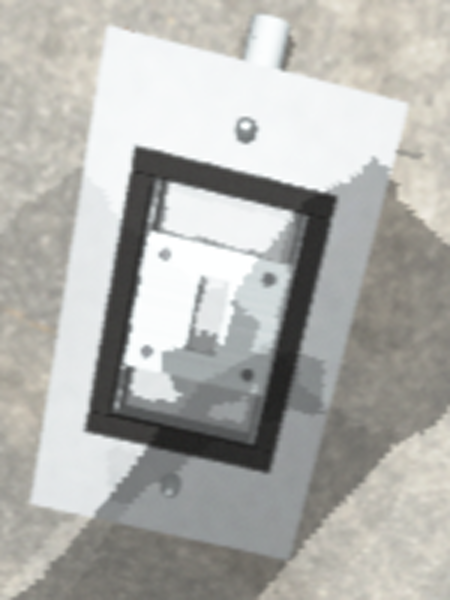

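View pics/wo_z.png

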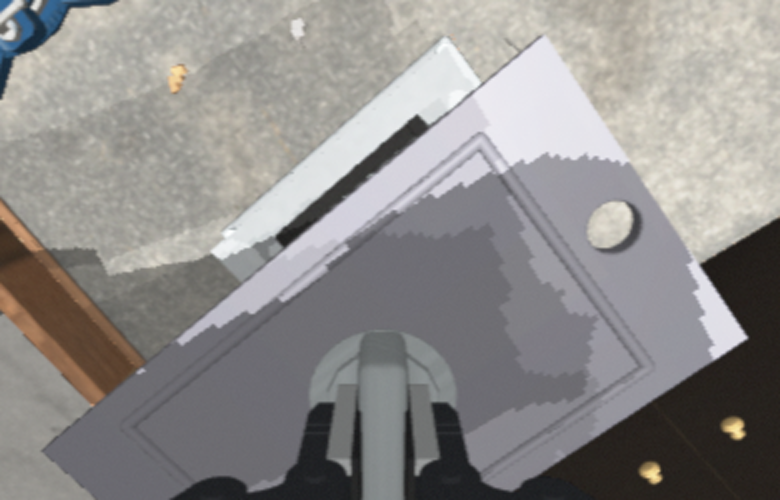

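```bash
python3 - <<'E'
from h import *
import pickle
from scipy.optimize import least_squares
ang=lambda d:np.degrees(np.arctan2(d[1],d[0]))
s,f=pickle.load(open("wh.pkl","rb"))
o=lambda p:(np.array(p)+.5)/3-.5+np.array([240,15])
P=ray(f,o([(108,26),(408,102),(291,558),(31,503)]),.07,s)
print("housing",P.mean(0),ang(P[0]-P[3]+P[1]-P[2]),ang(P[1]-P[0]+P[2]-P[3])+90,[np.linalg.norm(P[i]-P[i-1]).round(4) for i in range(4)])
D=ray(f,o([(245,128),(170,485)]),.085,s);print("dowels",D.mean(0),np.linalg.norm(D[0]-D[1]),ang(D[0]-D[1]))
# cover: fit pose (x,y,yaw,top z) in world from corner picks
for pk in ["wo.pkl"]:
    s,f=pickle.load(open(pk,"rb"))
    o=lambda p:(np.array(p)+.5)/2-.5+np.array([130,50])
    px=o([(545,37),(748,338),(42,451),(613,226)])
    M=np.array([[.09,.05],[.09,-.05],[-.09,.05],[.078,0]])
    def res(v):
        c,sn=np.cos(v[2]),np.sin(v[2]); W=M@np.array([[c,sn],[-sn,c]])+v[:2]
        return (proj(f,np.c_[W,np.full(4,v[3])],s)-px).ravel()
    r=least_squares(res,[.546,-.265,.09,.315])
    print("cover",r.x.round(4),np.degrees(r.x[2]),"res",r.fun.round(1),"tool",s["position"],np.degrees(s["tool_rot"][2]))
E
```

```text
housing [ 0.54794355 -0.26538821  0.07      ] 5.253655793056475 5.49275188392518 [np.float64(0.2074), np.float64(0.1273), np.float64(0.207), np.float64(0.1284)]
dowels [ 0.54834748 -0.26500209  0.085     ] 0.15341222529892862 5.161329259142592
cover [ 0.5468 -0.2627  0.0812  0.3141] 4.653680514720919 res [-0.5 -0.9 -0.3  0.2  0.4 -0.2  0.5  1. ] tool [ 0.54654781 -0.26291064  0.32458559] 55.42089478353775
```

```bash
python3 - <<'E'
from h import *
plan(.5474,-.2652,.125,56)
E
python3 -m creep '[{"rx":0.1,"ry":0,"rz":-0.3,"tx":-0.5,"ty":1,"tz":25,"hand":1},{"rx":0.1,"ry":0,"rz":-0.6,"tx":-1.4,"ty":2,"tz":60,"hand":1},{"rx":0.1,"ry":0,"rz":-0.6,"tx":-1.4,"ty":2,"tz":100,"hand":1},{"rx":0.1,"ry":0,"rz":-0.6,"tx":-1.4,"ty":2,"tz":140,"hand":1},{"rx":0.1,"ry":0,"rz":-0.6,"tx":-1.4,"ty":2,"tz":170,"hand":1},{"rx":0.1,"ry":0,"rz":-0.6,"tx":-1.4,"ty":2,"tz":190,"hand":1},{"rx":0.1,"ry":0,"rz":-0.6,"tx":-1.4,"ty":2,"tz":200,"hand":1},{"rx":0.1,"ry":0,"rz":-0.6,"tx":-1.4,"ty":2,"tz":200,"hand":1}]' 80; python3 - <<'E'
from h import *
from workcell import bot,viewer
import pickle
plan(.5474,-.2652,.115,56)
s=bot.observe();f=viewer.grab_frame("wrist"); pickle.dump((s,f),open("wp.pkl","wb"))
cv2.imwrite("pics/wp_z.png",cv2.resize(f["pixels"][50:300,130:520],None,fx=2,fy=2,interpolation=cv2.INTER_CUBIC))
f=viewer.grab_frame("scene"); cv2.imwrite("pics/sp_z.png",cv2.resize(f["pixels"][100:250,330:480],None,fx=4,fy=4,interpolation=cv2.INTER_CUBIC))
E
```

```text
t 9.5 pos [ 0.547  -0.2617  0.3255] rpy [-1.7992e+02 -1.0000e-02  5.5530e+01] q [ 0.6   0.43 -0.36  1.52  0.16  1.23 -0.39] F [ 0.3  0.6 -2.6] w 0.0099
tx,ty,tz [ -2.7   2.6 200.5] rx,ry,rz [-0.08 -0.01 -0.47]
clock: 10.3
position: [0.5476, -0.2641, 0.1254]
tool_rot: [-3.138, 0.0, 0.98]
force: [-0.1, 0.9, -2.2]
grip_width: 0.0103
t 10.3 pos [ 0.5476 -0.2641  0.1254] rpy [-179.8     0.     56.12] q [ 0.57  0.64 -0.32  1.72  0.26  0.83 -0.46] F [-0.1  0.9 -2.2] w 0.0103
tx,ty,tz [-1.   0.5 10.4] rx,ry,rz [-0.2   0.    0.12]
```

View pics/wp_z.png

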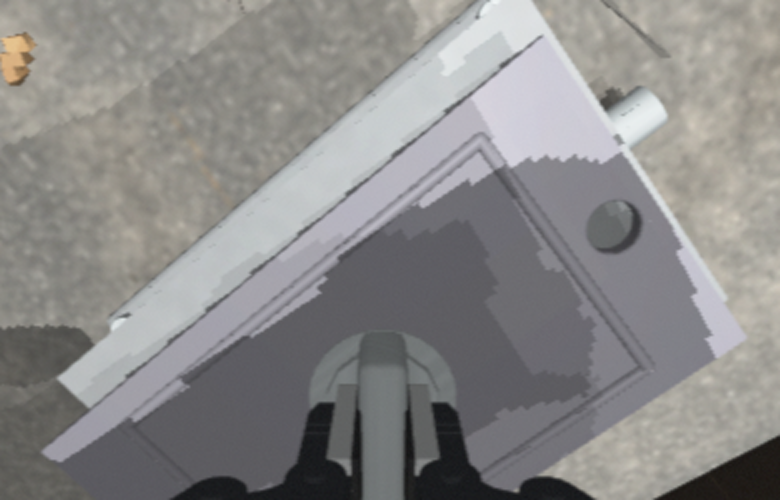

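View pics/sp_z.png

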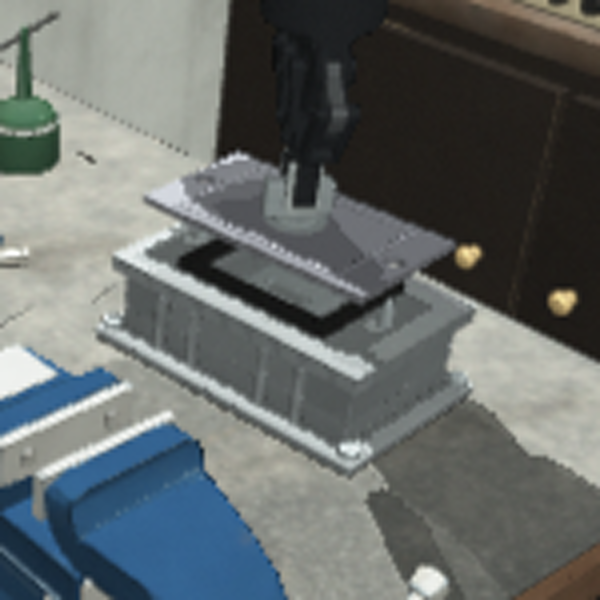

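```bash
python3 - <<'E'
from h import *
import pickle
s,f=pickle.load(open("wp.pkl","rb"))
big=cv2.resize(f["pixels"][0:300,130:520],None,fx=2,fy=2,interpolation=cv2.INTER_CUBIC)
tr=lambda q:((q-[130,0]+.5)*2-.5).round().astype(int)
def rect(c,a,hx,hy,z,col):
    a=np.radians(a);Rm=np.array([[np.cos(a),-np.sin(a)],[np.sin(a),np.cos(a)]])
    P=np.array([[sx*hx,sy*hy] for sx,sy in[(1,1),(1,-1),(-1,-1),(-1,1)]])@Rm.T+c
    cv2.polylines(big,[tr(proj(f,np.c_[P,np.full(4,z)],s))],True,col,1)
    return Rm
c=(.5474,-.2652)
Rm=rect(c,5.2,.104,.064,.07,(0,0,255))
p=s["position"]
rect(p[:2],np.degrees(s["tool_rot"][2])-50.77,.09,.05,p[2]-.0105,(0,255,0))
t=np.linspace(0,6.3,40)
for z,r in((.07,.0045),(.09,.0035)):
    C=np.c_[np.cos(t)*r,np.sin(t)*r]+np.array(c)+Rm@[.078,0]
    cv2.polylines(big,[tr(proj(f,np.c_[C,np.full(40,z)],s))],False,(0,0,255),1)
cv2.imwrite("pics/wp_o.png",big)
E
```

```text
(no output)
```

View pics/wp_o.png

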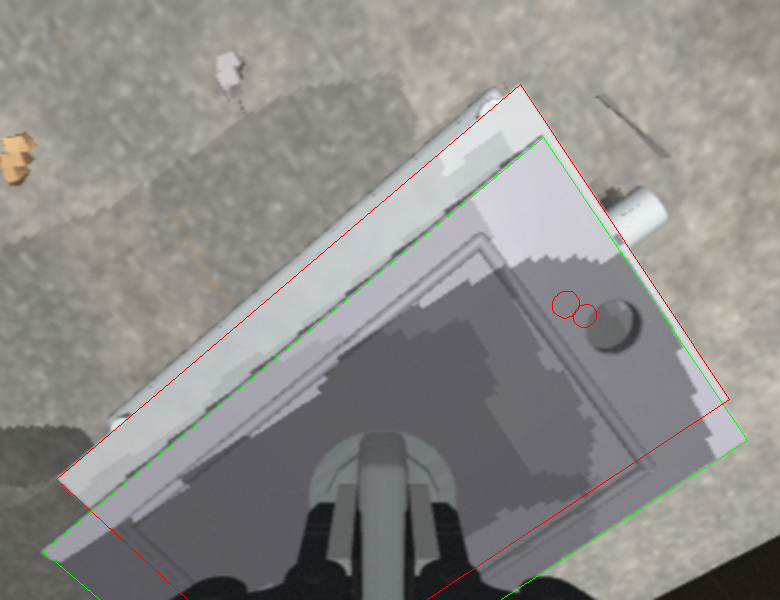

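```bash
python3 -m creep '[{"rx":-0.1,"ry":0,"rz":0,"tx":-0.5,"ty":0.3,"tz":3,"hand":1},{"rx":-0.1,"ry":0,"rz":0,"tx":-1,"ty":0.5,"tz":8,"hand":1},{"rx":-0.1,"ry":0,"rz":0,"tx":-1,"ty":0.5,"tz":14,"hand":1},{"rx":-0.1,"ry":0,"rz":0,"tx":-1,"ty":0.5,"tz":20,"hand":1},{"rx":-0.1,"ry":0,"rz":0,"tx":-1,"ty":0.5,"tz":23,"hand":1},{"rx":-0.1,"ry":0,"rz":0,"tx":-1,"ty":0.5,"tz":23,"hand":1}]' 80; python3 - <<'E'
from h import *
from workcell import bot,viewer
plan(.5474,-.2652,.095,56)
print(bot.observe()["moment"])
f=viewer.grab_frame("wrist"); 
cv2.imwrite("pics/wq_z.png",cv2.resize(f["pixels"][50:300,130:520],None,fx=2,fy=2,interpolation=cv2.INTER_CUBIC))
f=viewer.grab_frame("scene"); cv2.imwrite("pics/sq_z.png",cv2.resize(f["pixels"][100:250,330:480],None,fx=4,fy=4,interpolation=cv2.INTER_CUBIC))
E
```

```text
clock: 11.0
position: [0.5475, -0.2661, 0.1027]
tool_rot: [-3.141, 0.0, 0.979]
force: [-0.4, 0.2, -3.2]
grip_width: 0.0102
t 11.0 pos [ 0.5475 -0.2661  0.1027] rpy [-179.95    0.     56.07] q [ 0.57  0.67 -0.31  1.73  0.27  0.78 -0.47] F [-0.4  0.2 -3.2] w 0.0102
tx,ty,tz [ 0.7 -0.5  7.7] rx,ry,rz [-0.05  0.    0.07]
[-0.03497083  0.0153537  -0.00551402]
```

View pics/wq_z.png

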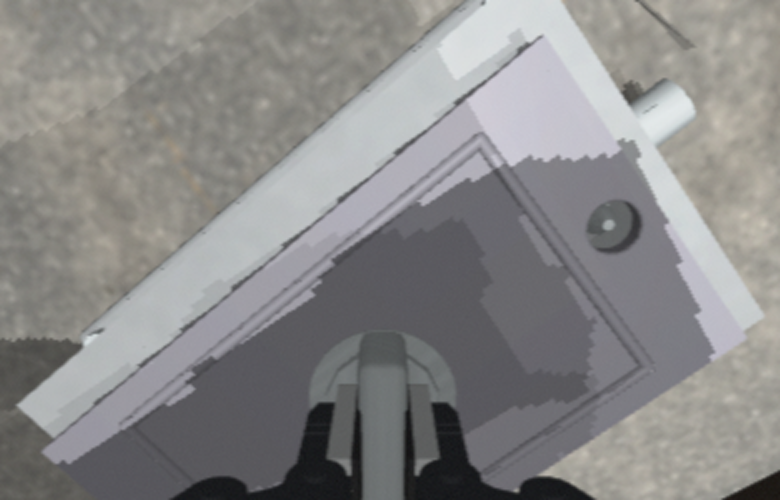

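View pics/sq_z.png

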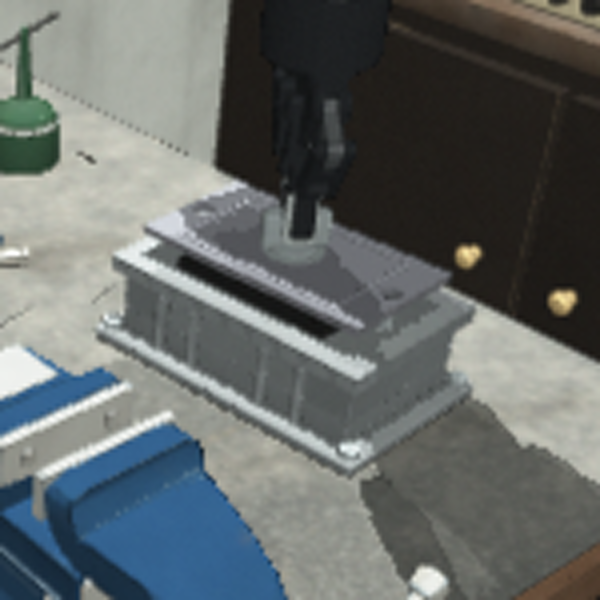

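```bash
python3 -m creep '[{"rx":0,"ry":0,"rz":0,"tx":0.3,"ty":-0.3,"tz":2,"hand":1},{"rx":0,"ry":0,"rz":0,"tx":0.6,"ty":-0.5,"tz":4,"hand":1},{"rx":0,"ry":0,"rz":0,"tx":0.6,"ty":-0.5,"tz":6,"hand":1},{"rx":0,"ry":0,"rz":0,"tx":0.6,"ty":-0.5,"tz":7.5,"hand":1},{"rx":0,"ry":0,"rz":0,"tx":0.6,"ty":-0.5,"tz":8,"hand":1},{"rx":0,"ry":0,"rz":0,"tx":0.6,"ty":-0.5,"tz":8,"hand":1},{"rx":0,"ry":0,"rz":0,"tx":0.6,"ty":-0.5,"tz":8,"hand":1}]' 80; python3 - <<'E'
from h import *
from workcell import bot,viewer
plan(.5474,-.2652,.0945,56)
print(bot.observe()["moment"])
E
```

```text
clock: 11.8
position: [0.5477, -0.2655, 0.0954]
tool_rot: [3.141, -0.0, 0.978]
force: [-0.5, 0.0, -2.7]
grip_width: 0.0101
t 11.8 pos [ 0.5477 -0.2655  0.0954] rpy [179.99  -0.    56.06] q [ 0.57  0.68 -0.31  1.74  0.28  0.77 -0.48] F [-0.5  0.  -2.7] w 0.0101
tx,ty,tz [ 0.1 -0.4  0.9] rx,ry,rz [ 0.01 -0.    0.06]
[ 0.06540254  0.03193201 -0.02480287]
```

Not yet bearing; go down in small steps until the force rises.

```bash
python3 -m creep '[{"rx":0,"ry":0,"rz":0,"tx":0,"ty":0,"tz":0.7,"hand":1},{"rx":0,"ry":0,"rz":0,"tx":0,"ty":0,"tz":1.4,"hand":1},{"rx":0,"ry":0,"rz":0,"tx":0,"ty":0,"tz":1.4,"hand":1},{"rx":0,"ry":0,"rz":0,"tx":0,"ty":0,"tz":1.4,"hand":1}]' 80; python3 - <<'E'
from h import *
from workcell import bot,viewer
plan(.5474,-.2652,.0945,56)
print(bot.observe()["moment"])
f=viewer.grab_frame("wrist"); 
cv2.imwrite("pics/wr_z.png",cv2.resize(f["pixels"][50:300,130:520],None,fx=2,fy=2,interpolation=cv2.INTER_CUBIC))
E
```

```text
clock: 12.2
position: [0.5476, -0.2654, 0.0939]
tool_rot: [-3.142, 0.0, 0.978]
force: [-0.6, 0.1, -2.0]
grip_width: 0.0103
t 12.2 pos [ 0.5476 -0.2654  0.0939] rpy [-180.      0.     56.06] q [ 0.57  0.68 -0.31  1.74  0.28  0.77 -0.48] F [-0.6  0.1 -2. ] w 0.0103
tx,ty,tz [ 0.1 -0.3 -0.6] rx,ry,rz [-0.    0.    0.06]
[ 0.05015565 -0.02430027 -0.00606253]
```

View pics/wr_z.png

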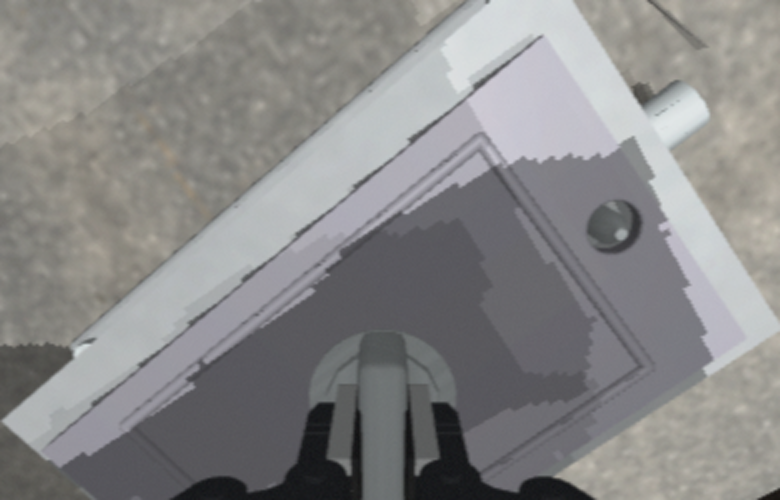

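```bash
python3 -m creep '[{"rx":0,"ry":0,"rz":0,"tx":0,"ty":0,"tz":0.7,"hand":1},{"rx":0,"ry":0,"rz":0,"tx":0,"ty":0,"tz":1.2,"hand":1},{"rx":0,"ry":0,"rz":0,"tx":0,"ty":0,"tz":1.2,"hand":1},{"rx":0,"ry":0,"rz":0,"tx":0,"ty":0,"tz":1.2,"hand":1}]' 80; python3 - <<'E'
from h import *
from workcell import bot,viewer
plan(.5474,-.2652,.0945,56)
print(bot.observe()["moment"])
E
```

```text
clock: 12.65
position: [0.5477, -0.2654, 0.0928]
tool_rot: [3.141, -0.0, 0.978]
force: [-1.1, 1.7, 3.7]
grip_width: 0.0103
t 12.65 pos [ 0.5477 -0.2654  0.0928] rpy [179.99  -0.    56.06] q [ 0.56  0.68 -0.31  1.74  0.28  0.76 -0.48] F [-1.1  1.7  3.7] w 0.0103
tx,ty,tz [ 0.  -0.4 -1.7] rx,ry,rz [ 0.01 -0.    0.06]
[0.13551713 0.3335684  0.02879432]
```

```bash
python3 -m creep '[{"rx":0,"ry":0,"rz":0,"tx":0,"ty":0,"tz":-0.2,"hand":1},{"rx":0,"ry":0,"rz":0,"tx":0,"ty":0,"tz":-0.2,"hand":1},{"rx":0,"ry":0,"rz":3,"tx":0,"ty":0,"tz":-0.2,"hand":1},{"rx":0,"ry":0,"rz":8,"tx":0,"ty":0,"tz":-0.2,"hand":1},{"rx":0,"ry":0,"rz":13,"tx":0,"ty":0,"tz":-0.2,"hand":1},{"rx":0,"ry":0,"rz":18,"tx":0,"ty":0,"tz":-0.2,"hand":1},{"rx":0,"ry":0,"rz":23,"tx":0,"ty":0,"tz":-0.2,"hand":1},{"rx":0,"ry":0,"rz":25,"tx":0,"ty":0,"tz":-0.2,"hand":1}]' 80; python3 - <<'E'
from h import *
from workcell import bot,viewer
import pickle
plan(.5475,-.2654,.093,5.2)
print(bot.observe()["moment"])
s=bot.observe();f=viewer.grab_frame("wrist"); pickle.dump((s,f),open("wt.pkl","wb"))
cv2.imwrite("pics/wt_z.png",cv2.resize(f["pixels"][50:300,130:520],None,fx=2,fy=2,interpolation=cv2.INTER_CUBIC))
E
```

```text
clock: 13.45
position: [0.5477, -0.2654, 0.093]
tool_rot: [3.141, 0.0, 0.54]
force: [-2.3, 0.7, 5.2]
grip_width: 0.0101
t 13.45 pos [ 0.5477 -0.2654  0.093 ] rpy [1.7999e+02 1.0000e-02 3.0920e+01] q [ 0.49  0.67 -0.19  1.75  0.18  0.74 -0.83] F [-2.3  0.7  5.2] w 0.0101
tx,ty,tz [-0.1 -0.1 -0. ] rx,ry,rz [1.000e-02 0.000e+00 2.572e+01]
[0.0603167  0.43136565 0.07094904]
```

View pics/wt_z.png

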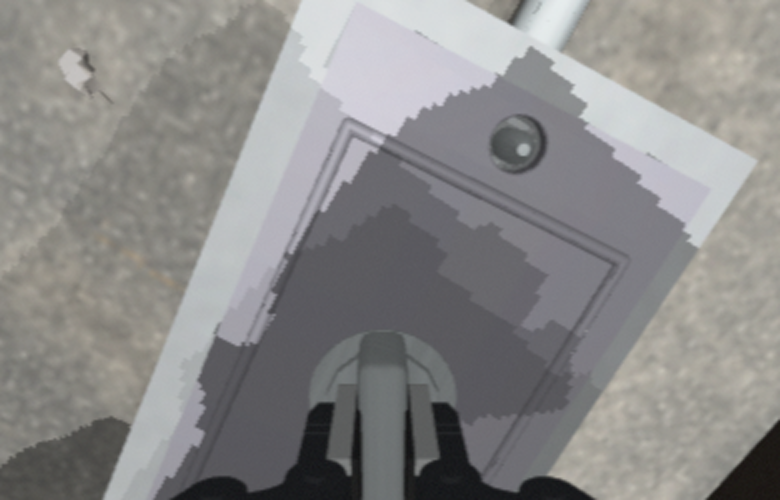

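Wing turns in the cover, and the cover stays on the dowels (dowel tip visible in hole at zoom (520,150)). Continue.

```bash
python3 -m creep '[{"rx":0,"ry":0,"rz":4,"tx":0,"ty":0,"tz":0,"hand":1},{"rx":0,"ry":0,"rz":9,"tx":0,"ty":0,"tz":0,"hand":1},{"rx":0,"ry":0,"rz":14,"tx":0,"ty":0,"tz":0,"hand":1},{"rx":0,"ry":0,"rz":19,"tx":0,"ty":0,"tz":0,"hand":1},{"rx":0,"ry":0,"rz":23,"tx":0,"ty":0,"tz":0,"hand":1},{"rx":0,"ry":0,"rz":25.5,"tx":0,"ty":0,"tz":0,"hand":1},{"rx":0,"ry":0,"rz":25.7,"tx":0,"ty":0,"tz":0,"hand":1},{"rx":0,"ry":0,"rz":25.7,"tx":0,"ty":0,"tz":0,"hand":1}]' 80; python3 - <<'E'
from h import *
from workcell import bot,viewer
import pickle
plan(.5475,-.2654,.093,5.2)
print(bot.observe()["moment"])
s=bot.observe();f=viewer.grab_frame("wrist"); pickle.dump((s,f),open("wu.pkl","wb"))
cv2.imwrite("pics/wu_z.png",cv2.resize(f["pixels"][0:300,130:520],None,fx=2,fy=2,interpolation=cv2.INTER_CUBIC))
E
```

```text
clock: 14.3
position: [0.5476, -0.2654, 0.0929]
tool_rot: [-3.141, 0.0, 0.096]
force: [-2.0, 1.5, 3.3]
grip_width: 0.0101
t 14.3 pos [ 0.5476 -0.2654  0.0929] rpy [-1.7999e+02  1.0000e-02  5.5000e+00] q [ 0.41  0.67 -0.08  1.75  0.07  0.73 -1.18] F [-2.   1.5  3.3] w 0.0101
tx,ty,tz [-0.1  0.  -0.1] rx,ry,rz [-0.01  0.01  0.3 ]
[ 0.19912534  0.53869359 -0.02773301]
```

View pics/wu_z.png

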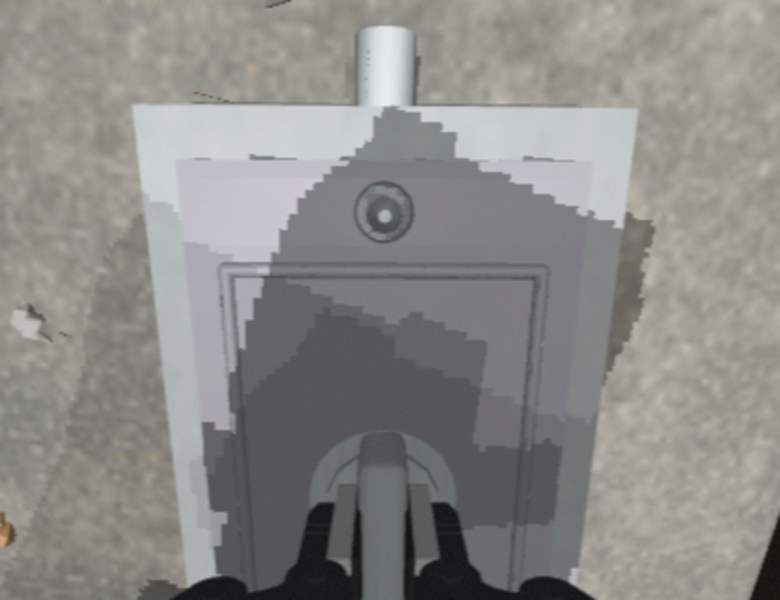

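```bash
python3 -m creep '[{"rx":0,"ry":0,"rz":0,"tx":0,"ty":0,"tz":1.5,"hand":1},{"rx":0,"ry":0,"rz":0,"tx":0,"ty":0,"tz":3,"hand":1},{"rx":0,"ry":0,"rz":0,"tx":0,"ty":0,"tz":4.5,"hand":1},{"rx":0,"ry":0,"rz":0,"tx":0,"ty":0,"tz":6,"hand":1},{"rx":0,"ry":0,"rz":0,"tx":0,"ty":0,"tz":7,"hand":1},{"rx":0,"ry":0,"rz":0,"tx":0,"ty":0,"tz":7,"hand":1}]' 80; python3 - <<'E'
from h import *
from workcell import bot
plan(.5475,-.2654,.085,5.2)
print(bot.observe()["moment"])
E
```

```text
clock: 14.95
position: [0.5476, -0.2654, 0.0859]
tool_rot: [-3.141, 0.0, 0.094]
force: [-4.3, 2.3, 9.8]
grip_width: 0.0103
t 14.95 pos [ 0.5476 -0.2654  0.0859] rpy [-179.99    0.      5.41] q [ 0.41  0.68 -0.08  1.75  0.07  0.71 -1.18] F [-4.3  2.3  9.8] w 0.0103
tx,ty,tz [-0.1  0.   0.9] rx,ry,rz [-0.01  0.    0.21]
[0.46297448 0.83999304 0.07631725]
```

```bash
python3 -m creep '[{"rx":0,"ry":0,"rz":0,"tx":0,"ty":0,"tz":0.5,"hand":1},{"rx":0,"ry":0,"rz":0,"tx":0,"ty":0,"tz":1.0,"hand":1},{"rx":0,"ry":0,"rz":0,"tx":0,"ty":0,"tz":1.0,"hand":1},{"rx":0,"ry":0,"rz":0,"tx":0,"ty":0,"tz":1.0,"hand":1}]' 80; python3 - <<'E'
from h import *
plan(.5475,-.2654,.085,5.2)
E
```

```text
clock: 15.35
position: [0.5477, -0.2654, 0.0856]
tool_rot: [-3.142, -0.0, 0.094]
force: [-6.8, 3.2, 18.7]
grip_width: 0.0101
t 15.35 pos [ 0.5477 -0.2654  0.0856] rpy [-1.80e+02 -2.00e-02  5.41e+00] q [ 0.41  0.68 -0.08  1.75  0.07  0.71 -1.19] F [-6.8  3.2 18.7] w 0.0101
tx,ty,tz [-0.2 -0.   0.6] rx,ry,rz [-0.   -0.02  0.21]
```

```bash
python3 -m creep '[{"rx":0,"ry":0,"rz":0,"tx":0,"ty":0,"tz":0.5,"hand":1},{"rx":0,"ry":0,"rz":0,"tx":0,"ty":0,"tz":0.5,"hand":1},{"rx":0,"ry":0,"rz":0,"tx":0,"ty":0,"tz":0.5,"hand":1}]' 80; python3 - <<'E'
from h import *
from workcell import bot,viewer
import pickle
plan(.5475,-.2654,.085,5.2)
s=bot.observe();f=viewer.grab_frame("wrist"); pickle.dump((s,f),open("wf.pkl","wb"))
cv2.imwrite("pics/wf_z.png",cv2.resize(f["pixels"][0:300,130:520],None,fx=2,fy=2,interpolation=cv2.INTER_CUBIC))
f=viewer.grab_frame("scene"); cv2.imwrite("pics/sf_z.png",cv2.resize(f["pixels"][120:230,340:470],None,fx=6,fy=5.4,interpolation=cv2.INTER_CUBIC))
E
```

```text
clock: 15.65
position: [0.5477, -0.2654, 0.0855]
tool_rot: [3.141, -0.0, 0.094]
force: [-9.4, 5.0, 26.7]
grip_width: 0.0101
t 15.65 pos [ 0.5477 -0.2654  0.0855] rpy [ 1.7999e+02 -2.0000e-02  5.4100e+00] q [ 0.41  0.68 -0.08  1.75  0.07  0.71 -1.19] F [-9.4  5.  26.7] w 0.0101
tx,ty,tz [-0.2 -0.   0.5] rx,ry,rz [ 0.01 -0.02  0.21]
```

View pics/wf_z.png

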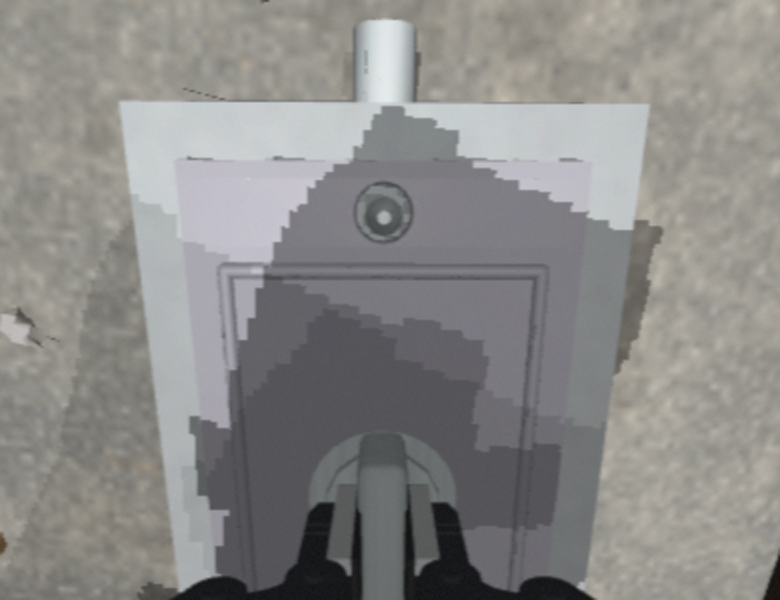

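View pics/sf_z.png

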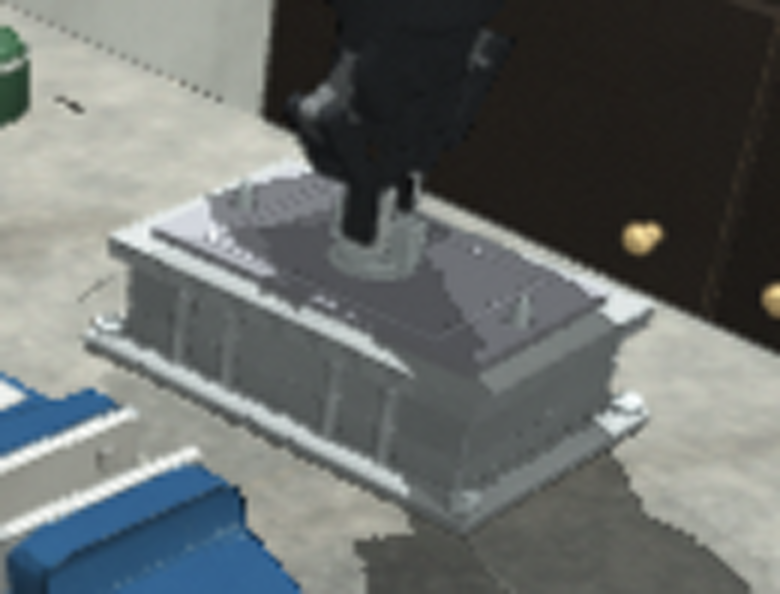

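```bash
python3 - <<'E'
from workcell import bot
print(bot.job_done()); s=bot.observe(); print(s["clock"],s["position"],s["force"],s["grip_width"])
E
```

```text
the job is handed in; nothing more can be done
None
the job is handed in; nothing more can be done
```

I handed the job in at about 15.7 s with the cover pressed home and the gripper still holding the wing. The hand-in gave no verdict, and the state could not be read after it, so the final second itself is unchecked.

- **What I did:** I located the mould, cover, wing and housing in the camera pictures, gripped the wing with 80 N and lifted the cover out. I carried it over the vise and lowered it over both dowels with the fastener still about 51° crosswise. I then turned the wing in line with the slot and pressed the cover down about 7.4 mm, until it met a hard stop.
- **Last position:** The tool was at (0.5477, -0.2654) with a yaw of 5.4°. I had measured the seat at about (0.5474, -0.2652) with a yaw of 5.2°.
- **Last press:** Vertical force rose from 10 N to 19 N and then 27 N over about 0.4 mm of travel, and the grip opening stayed at 10 mm. This stiffness fits contact with the flange.
- **Last pictures:** The cover lies flat on the flange with no visible gap. The one dowel visible to the wrist camera sits centred in its hole, the wing is parallel to the long sides, and the wing did not slip in the grip.
- **Not fully in agreement:** The travel was 7.4 mm rather than the nominal 8 mm. I think this is because the cover was already slightly pressed, or because I read the start of contact slightly late. A side force of about 10 N had also built up by the end.
- **Bystanders:** Nothing touched them as far as I know. I did not measure their positions again at the end.

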